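# Change over the dish drawers

## Robot

A 6-joint arm with a two-finger parallel gripper is mounted at the origin on a cart in front of the work surface, level with it; the furniture and walls round the work are solid. World frame = base frame: x ahead of the robot, y to its left, z up, the work surface at z = 0. Lengths are in m, angles in rad, forces in N, time in s.
With the tool pointing down it reaches from about 0.275 to 0.725 m from the base axis. Payload 15.9 kg.
Tool frame: the origin (TCP) lies midway between the tips of the shut fingers; the grasp point (between the pads) lies 19 mm behind it; z points along the fingers, y is the line along which they close (so a half turn about z gives the same grasp; the last joint's range is limited). The gripper opens to 85 mm and grips with 20 to 120 N. Pads are 22 mm wide; open, the fingers measure 114 mm over their backs; the gripper's body (76 mm by 85 mm) begins 54 mm behind the grasp point. The pads swing forward as they close: fully open they stand 13 mm farther back than shut.
Start: joints at [-1.134, 0.213, -0.034, 1.323, 0, 1.571], TCP at [0.212, -0.453, 0.231] pointing down, gripper open.
Joint ranges: [-2.98, 2.98], [-0.74, 1.72], [-1.14, 1.35], [-2.1, 2.04], [-1.57, 1.44], [-3.14, 3.14]. Speed limits (rad/s): [1.89, 1.89, 2.39, 2.57, 3.14, 3.14].

## Interface

Orientations are given as [roll, pitch, yaw] about the fixed x, y, z axes, in that order (R = Rz(yaw) Ry(pitch) Rx(roll)).
In Python, from workcell import ctrl, vision, order gives the robot as it stands.
- The arm moves only by the shell command python3 -m handwheel 'ROWS' [OPENING]. ROWS is JSON, a list of rows, each an object of numbers: "x", "y", "z": the shift along the tool's x, y, z in m; "ax", "ay", "az": the turn, a rotation vector about the tool's x, y, z in rad. A call has exactly 5 rows; each row is the pose to reach, as a shift and turn from the pose commanded when the call began, along the tool's axes at that moment; what a row does not reach only later rows make up. A row lasts 1/12 s, in which the tool goes at most 41.7 mm and 7.16 degrees, less where a joint would pass 70% of its speed; a pose out of reach is approached as far as the arm can. A call with a gripper value outside its range is refused whole. OPENING is the finger opening in m, from 0 to 0.0854, set as the call begins (- or left out, the last holds). The fingers move at their own pace and stop on an object; the grip force is fixed at half the most. Time passes only in rows, so rows that repeat a pose let the fingers close, or fill a call up. It gives the time, the measured TCP pose, the force, the opening and the grip force at its end, in the units of the state.
- ctrl.sense(): the state, without advancing time (a new reading comes with each control period).
- vision.camera(name): name is "scene" or "top"; returns the picture (480x640x3 uint8, blue, green, red); there is no depth.
- vision.camera_info(name): a dict with "intrinsics" (3x3 intrinsics, pixels), "extrinsics" (4x4, takes a point from camera to world coordinates). Camera axes: x right, y down, z forward; pixel columns grow to the right and rows downward; lengths in m; the calibration is good to about 2 mm. A picture is of the moment at which its call begins. camera_info takes no time and is no camera call.
- order.close_job(): hands the job in; it is judged then, once.
The state is a dict: "clock": time; "joint_pos": joint angles; "qd": joint speeds; "tau": joint torques, N m; "tool_pos": TCP position; "tool_rot": TCP orientation; "contact_force": force on the tool from outside, world axes, zero at the start; "moment": the same for the moment, N m; "width": finger opening in m; "finger_force": force on a finger pad.
Only numpy, scipy, OpenCV 4.12 (cv2) and the standard library are available. Lean on these libraries where they do the work, as an engineer would, in place of code of your own. Each camera call takes 0.05 s, during which the arm holds its last target. There are 200 camera calls.

## Task

Two small dish drawers with clear covers stand on the bench. Push the empty tray that stands out fully home, and draw the shut tray with the culture dish fully out to its stop by hooking a fingertip behind its blue lip, so that the dish rides out in its seat. Do not grip a tray's lip or touch the dish itself, leave everything else as it stands, and finish clear of everything.

Things in the scene. Friction and masses are not known exactly. Their poses are not given: they have to be found in the camera images.
- dish_unit: The drawer unit whose tray holds the dish: fixed grey housing on a plain plinth, 120 mm deep (x), 104 mm wide (y), 82 mm tall, with a clear cover on top and an open front at its own -x end. Origin: centre of its underside, on the bench; z up. The tray slides out above the plinth, along the unit's -x.
- empty_unit: The drawer unit whose tray is empty; otherwise exactly like the other unit.
- dish_tray (a joint): How far the loaded tray is drawn out of its unit, in m: 0 = fully home (end stop), 0.080 = fully out (end stop). It slides with about 2 N of friction and stays where it is left. Starts at 0. Behind the lip lies the bare tray floor, 50 mm above the bench; with the tray fully in, 50 mm of floor is open between the lip and the front of the clear cover.
- empty_tray (a joint): How far the empty tray is drawn out of its unit, in m: 0 = fully home (end stop), 0.080 = fully out (end stop). It slides with about 2 N of friction and stays where it is left. Starts 0.03 to 0.06 out.
- dish_lip_top (a point): Middle of the top edge of the upright blue lip at the front of the loaded tray, midway through its thickness; it moves with the tray. The lip is 84 mm wide (y), 7 mm thick, its top edge 82 mm above the bench and 32 mm above the tray floor; a white label is on its front face. Axes: x points into the unit (the tray pulls out towards -x), y along the lip, z up.
- empty_lip_top (a point): Middle of the top edge of the upright blue lip at the front of the empty tray, midway through its thickness; it moves with the tray. The lip is 84 mm wide (y), 7 mm thick, its top edge 82 mm above the bench and 32 mm above the tray floor; a white label is on its front face. Axes: x points into the unit (the tray pulls out towards -x), y along the lip, z up.
- dish_seat (a point): Centre of the dish seat of the loaded tray, on the tray floor, 50 mm above the bench, 101 mm behind the lip's middle (along the unit's +x): a blue ring 5 mm high, 82 mm outside and 74 mm inside diameter.
- dish: Culture dish, loose, 66 mm across and 14 mm tall, standing in the seat of the loaded tray under the clear cover. Origin: centre of its underside.
- slip_carton: Bystander to leave alone: slip-cover carton, white and red, 48x48x18 mm. Origin: centre of its underside.
- red_vial: Bystander to leave alone: small vial with a red cap, 19 mm across, 52 mm tall. Origin: centre of its underside.
- white_vial: Bystander to leave alone: small vial with a white cap, 19 mm across, 52 mm tall. Origin: centre of its underside.
- spare_dish: Bystander to leave alone: closed culture dish lying on the bench, 64 mm across, 14 mm tall. Origin: centre of its underside.
- forceps_a: Bystander to leave alone: steel forceps lying on the bench, 15x119x9 mm. Origin: centre of its underside.

How it is judged:
On the way:
1. the loaded tray is drawn out by a finger behind its lip (value of joint dish_tray above 0.03 m and contact force between the fingers and dish_tray_c1 above 0.3 N), for 0.1 s.
At the end, for the whole second after the job is handed in: The loaded tray stands out to its stop (within 6 mm) and the empty tray is fully home (within 6 mm), both at rest; the dish stands level (within 0.1 rad) and still in its seat (within 12 mm of its centre); the bystanders are within 20 mm of where they stood (value of joint dish_tray above 0.074 m and value of joint empty_tray below 0.006 m and velocity of joint dish_tray between -0.005 and 0.005 m/s and velocity of joint empty_tray between -0.005 and 0.005 m/s and distance between dish and dish_seat below 0.012 m and angle between dish's own z axis and vertical below 0.1 rad and linear speed of dish below 0.01 m/s and distance of each of slip_carton, red_vial, white_vial, spare_dish, forceps_a from where it was at the start of the episode below 0.02 m); the robot touches nothing.
It fails at once if the dish is touched by the robot (contact force between any of the arm, the fingers and dish above 0.5 N).
It fails at once if the dish is lifted out of its seat or tipped (z of dish in the frame of dish_seat above 0.008 m or angle between dish's own z axis and vertical above 0.25 rad).
It fails at once if the lip of the loaded tray is gripped from both sides (contact force between the fingers and dish_tray_c1 above 1.5 N and contact force between the fingers and dish_tray_c2 above 1.5 N).
It fails at once if the lip of the empty tray is gripped from both sides (contact force between the fingers and empty_tray_c1 above 1.5 N and contact force between the fingers and empty_tray_c2 above 1.5 N).
It fails at once if a bystander is lifted or moved by more than 20 mm (distance of any of slip_carton, red_vial, white_vial, spare_dish, forceps_a from where it was at the start of the episode above 0.02 m).
It also fails if it takes over 38 s, if anything falls off the work surface, if the arm or the gripper's body presses on something with over 40 N, if the wrist force passes 120 N, or if a joint passes its speed limit or range.

## Working session

There is one attempt and no reset: what is moved stays moved. The work goes in short steps, Python scripts to look and compute and a shell command to move; the robot and the scene stay as the last step left them, time stands still between calls to the robot, and variables do not carry over. Pictures are saved under pics/ and viewed, at most 10 in all, crops included, and the job is handed in when it is done.

```bash
mkdir -p pics; python3 - <<'E'
from workcell import ctrl, vision
import cv2
for n in("scene","top"):
    cv2.imwrite(f"pics/{n}0.png",vision.camera(n)); i=vision.camera_info(n); print(n,i["intrinsics"],i["extrinsics"])
s=ctrl.sense(); print(s["clock"],s["tool_pos"],s["tool_rot"],s["width"])
E
```

```text
scene [[557.46036301   0.         314.30188009]
 [  0.         557.46036301 251.34158406]
 [  0.           0.           1.        ]] [[ 0.88120466 -0.23072818  0.41260496  0.1666603 ]
 [-0.47257109 -0.40696204  0.78170228 -0.94336007]
 [-0.01244619 -0.88382487 -0.46765231  0.51883981]
 [ 0.          0.          0.          1.        ]]
top [[521.16293205   0.         318.99822199]
 [  0.         521.16293205 237.5034575 ]
 [  0.           0.           1.        ]] [[-0.00813847 -0.99432654  0.10605889  0.47243278]
 [-0.99938462  0.01170678  0.03306565 -0.24479705]
 [-0.03411966 -0.10572452 -0.99380993  0.95178529]
 [ 0.          0.          0.          1.        ]]
0.1 [ 0.21140502 -0.45279048  0.23087261] [-3.14061948e+00 -1.99270680e-05  4.36817373e-01] 0.08540091535199827
```

View pics/scene0.png

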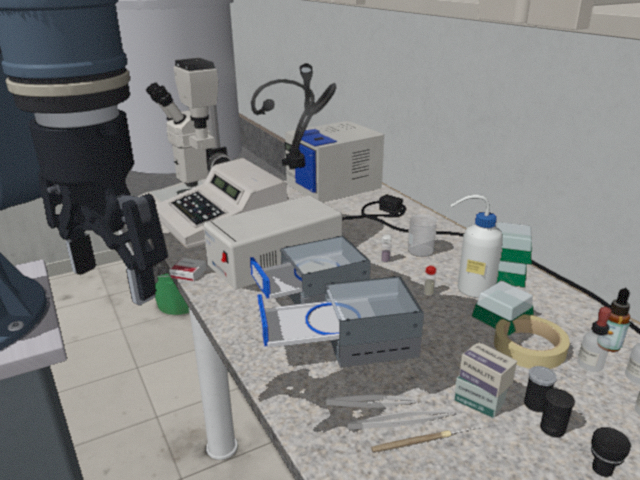

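View pics/top0.png

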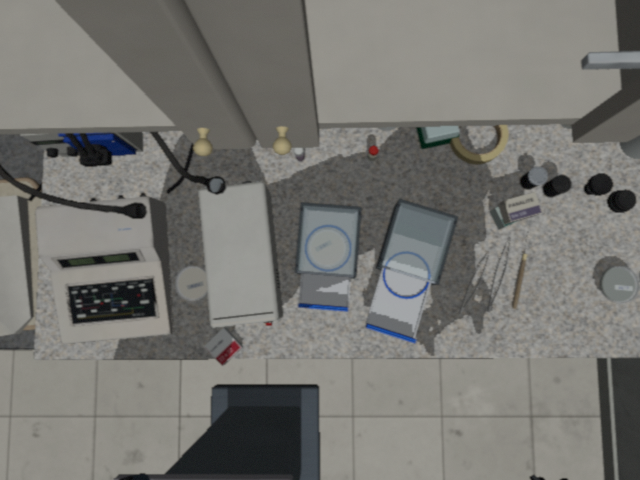

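The scene view shows the empty tray out on the near unit, lip around (265,320) scene and (392,334) top. The shut dish unit's lip is around (260,277) scene and (325,307) top. Next I'll measure the blue lips and seat rings.

```bash
cat > h.py <<'E'
import cv2, numpy as np
from workcell import ctrl, vision
def ray(n,px,z):
    i=vision.camera_info(n); E=np.array(i["extrinsics"]); K=np.array(i["intrinsics"])
    d=E[:3,:3]@np.linalg.solve(K,[px[0],px[1],1.]); o=E[:3,3]; return o+d*(z-o[2])/d[2]
def blobs(im,n=8,amin=40):
    h=cv2.cvtColor(im,cv2.COLOR_BGR2HSV); m=cv2.inRange(h,(100,150,60),(130,255,255))
    c,_=cv2.findContours(m,cv2.RETR_EXTERNAL,cv2.CHAIN_APPROX_NONE)
    return [k for k in sorted(c,key=cv2.contourArea,reverse=True) if cv2.contourArea(k)>amin][:n]
E
python3 - <<'E'
from h import *
for n in("top","scene"):
    for c in blobs(cv2.imread(f"pics/{n}0.png")):
        r=cv2.minAreaRect(c); b=cv2.boxPoints(r); print(n,cv2.contourArea(c),np.round(r[0]),np.round(r[1],1),b.round(1).tolist())
        if n=="top":print("  z82",[ray(n,p,.082)[:2].round(4).tolist() for p in b])
        else: print("  x-ext", c[c[:,0,1].argmin(),0], c[c[:,0,0].argmin(),0],c[c[:,0,0].argmax(),0],c[c[:,0,1].argmax(),0])
E
```

```text
top 435.0 [110. 143.] [51.4 17.9] [[83.4000015258789, 139.1999969482422], [91.4000015258789, 123.19999694824219], [137.39999389648438, 146.1999969482422], [129.39999389648438, 162.1999969482422]]
  z82 [[0.7422, 0.1932], [0.7707, 0.1802], [0.728, 0.0976], [0.6999, 0.1108]]
top 126.5 [390. 333.] [49.9  3.5] [[366.1000061035156, 326.79998779296875], [367.20001220703125, 323.3999938964844], [414.70001220703125, 338.70001220703125], [413.70001220703125, 342.0]]
  z82 [[0.4168, -0.2922], [0.4222, -0.294], [0.3971, -0.3712], [0.3916, -0.3693]]
top 102.5 [323. 307.] [47.2  3.3] [[298.8999938964844, 306.5], [299.1000061035156, 303.29998779296875], [346.20001220703125, 307.0], [346.0, 310.29998779296875]]
  z82 [[0.4506, -0.1815], [0.4559, -0.182], [0.4492, -0.26], [0.4438, -0.2595]]
top 46.0 [ 67. 140.] [19.2  6.2] [[57.599998474121094, 136.89999389648438], [61.29999923706055, 132.0], [76.5999984741211, 143.5], [72.9000015258789, 148.39999389648438]]
  z82 [[0.7472, 0.2392], [0.7559, 0.233], [0.7348, 0.2049], [0.7261, 0.2111]]
scene 562.5 [305. 168.] [47.4 19.5] [[294.29998779296875, 144.199
[... 627 characters left out ...]
-ext [251 258] [251 258] [269 293] [267 297]
scene 152.5 [316. 139.] [29.  11.5] [[300.5, 139.1999969482422], [304.79998779296875, 128.5], [331.70001220703125, 139.3000030517578], [327.3999938964844, 150.0]]
  x-ext [305 131] [301 138] [331 141] [315 145]
scene 152.0 [263. 320.] [50.5  5.3] [[257.29998779296875, 295.1000061035156], [262.6000061035156, 294.3999938964844], [269.6000061035156, 344.3999938964844], [264.29998779296875, 345.1000061035156]]
  x-ext [258 295] [258 295] [267 341] [265 345]
scene 58.5 [318. 318.] [23.6 31.2] [[305.3999938964844, 333.3999938964844], [306.5, 302.20001220703125], [330.0, 303.0], [329.0, 334.20001220703125]]
  x-ext [327 303] [306 316] [330 304] [324 334]
```

```bash
python3 - <<'E'
import cv2
a=cv2.imread("pics/top0.png")[190:350,285:465]; cv2.imwrite("pics/topc.png",cv2.resize(a,None,fx=3.6,fy=3.6,interpolation=cv2.INTER_CUBIC))
E
```

```text
(no output)
```

View pics/topc.png

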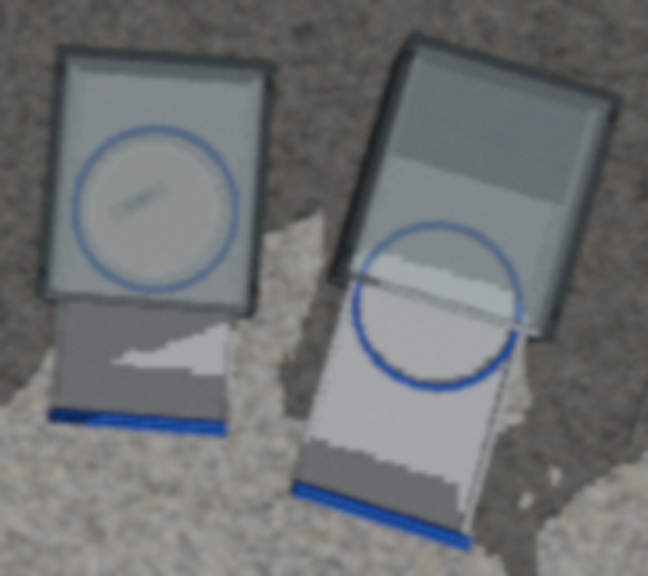

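```bash
cat >> h.py <<'E'
from scipy.spatial.transform import Rotation as Ro
EL=np.array([.4069,-.3317]); EY=np.radians(-18.1); DL=np.array([.4499,-.2208]); DY=np.radians(-5.0)
def goto(xy,z,yaw):
    s=ctrl.sense(); R=Ro.from_euler("xyz",s["tool_rot"]); d=R.inv().apply(np.r_[xy,z]-s["tool_pos"])
    t=(R.inv()*Ro.from_euler("xyz",[np.pi,0,yaw])).as_rotvec(); print("t",s["clock"],"pos",s["tool_pos"].round(4),"F",np.round(s["contact_force"],1),"w",round(s["width"],4),"shift",d.round(4),"turn",t.round(3))
def along(p,yaw,dx,dy=0): return p+Ro.from_euler("z",yaw).apply([dx,dy,0])[:2]
def proj(n,P):
    i=vision.camera_info(n); E=np.linalg.inv(np.array(i["extrinsics"])); q=np.array(i["intrinsics"])@(E[:3,:3]@P+E[:3,3]); return (q[:2]/q[2]).round(1)
E
python3 - <<'E'
from h import *
for p,y in((EL,EY),(DL,DY)): print([proj("scene",np.r_[along(p,y,-3.5e-3,d),.082]) for d in(.042,-.042)], proj("top",np.r_[along(p,y,.101),.053]))
goto(along(EL,EY,-.035),.15,EY)
E
python3 -m handwheel '[{"x":0.04,"y":-0.01,"z":0.016,"az":0.12},{"x":0.08,"y":-0.02,"z":0.032,"az":0.24},{"x":0.12,"y":-0.03,"z":0.048,"az":0.36},{"x":0.16,"y":-0.04,"z":0.064,"az":0.48},{"x":0.20,"y":-0.05,"z":0.08,"az":0.60}]' 0
python3 -c "
from h import *
goto(along(EL,EY,-.035),.062,EY)"
```

```text
[array([257.9, 294.2]), array([263.4, 327.2])] [405.8 274.5]
[array([249.9, 257.1]), array([266.4, 281. ])] [327.6 247.7]
t 0.1 pos [ 0.2114 -0.4528  0.2309] F [ 0.2 -0.4 -0.4] w 0.0854 shift [ 0.2028 -0.0509  0.0809] turn [-0.001  0.     0.753]
t 0.1 pos [ 0.2114 -0.4528  0.2309] F [ 0.2 -0.4 -0.4] w 0.0854 shift [ 0.2028 -0.0508  0.1689] turn [-0.001  0.     0.753]schema error: expected keys x, y, z, ax, ay, az
```

```bash
python3 -m handwheel '[{"x":0.04,"y":-0.01,"z":0.016,"ax":0,"ay":0,"az":0.12},{"x":0.08,"y":-0.02,"z":0.032,"ax":0,"ay":0,"az":0.24},{"x":0.12,"y":-0.03,"z":0.048,"ax":0,"ay":0,"az":0.36},{"x":0.16,"y":-0.04,"z":0.064,"ax":0,"ay":0,"az":0.48},{"x":0.20,"y":-0.05,"z":0.08,"ax":0,"ay":0,"az":0.60}]' 0
python3 -c "
from h import *
goto(along(EL,EY,-.035),.062,EY)"
```

```text
clock: 0.52
tool_pos: [0.3488, -0.3413, 0.1624]
tool_rot: [-3.141, 0.0, -0.129]
contact_force: [0.4, -0.5, 0.7]
width: 0.0256
finger_force: 0.0
t 0.5167 pos [ 0.3488 -0.3413  0.1624] F [ 0.4 -0.5  0.7] w 0.0256 shift [ 0.022  -0.0235  0.1004] turn [-0.     0.     0.187]
```

```bash
python3 -m handwheel '[{"x":0.002,"y":0,"z":0,"ax":0,"ay":0,"az":0.1},{"x":0.002,"y":0,"z":0.03,"ax":0,"ay":0,"az":0.153},{"x":0.002,"y":0,"z":0.06,"ax":0,"ay":0,"az":0.153},{"x":0.002,"y":0,"z":0.088,"ax":0,"ay":0,"az":0.153},{"x":0.002,"y":0,"z":0.088,"ax":0,"ay":0,"az":0.153}]' 0
python3 -c "
from h import *
goto(along(EL,EY,-.035),.062,EY)"
```

```text
clock: 0.93
tool_pos: [0.3477, -0.3405, 0.0707]
tool_rot: [-3.138, 0.006, -0.276]
contact_force: [-0.9, 1.4, -1.1]
width: 0.0
finger_force: 0.0
t 0.9333 pos [ 0.3477 -0.3405  0.0707] F [-0.9  1.4 -1.1] w 0.0 shift [ 0.0197 -0.026   0.0086] turn [-0.003  0.006  0.04 ]
```

```bash
python3 -m handwheel '[{"x":0,"y":-0.013,"z":0.005,"ax":0,"ay":0,"az":0.03},{"x":0.006,"y":-0.026,"z":0.007,"ax":0,"ay":0,"az":0.03},{"x":0.012,"y":-0.026,"z":0.007,"ax":0,"ay":0,"az":0.03},{"x":0.02,"y":-0.026,"z":0.007,"ax":0,"ay":0,"az":0.03},{"x":0.02,"y":-0.026,"z":0.007,"ax":0,"ay":0,"az":0.03}]' 0
python3 - <<'E'
from h import *
goto(along(EL,EY,-.015),.062,EY)
a=vision.camera("top")[190:410,285:485]; cv2.imwrite("pics/t1.png",cv2.resize(a,None,fx=2.7,fy=2.7))
E
```

```text
clock: 1.35
tool_pos: [0.378, -0.3246, 0.0693]
tool_rot: [3.141, -0.002, -0.306]
contact_force: [0.6, -0.5, -0.0]
width: 0.0
finger_force: 0.0
t 1.35 pos [ 0.378  -0.3246  0.0693] F [ 0.6 -0.5 -0. ] w 0.0 shift [ 0.0147 -0.0021  0.0073] turn [ 0.001 -0.002  0.01 ]
```

View pics/t1.png

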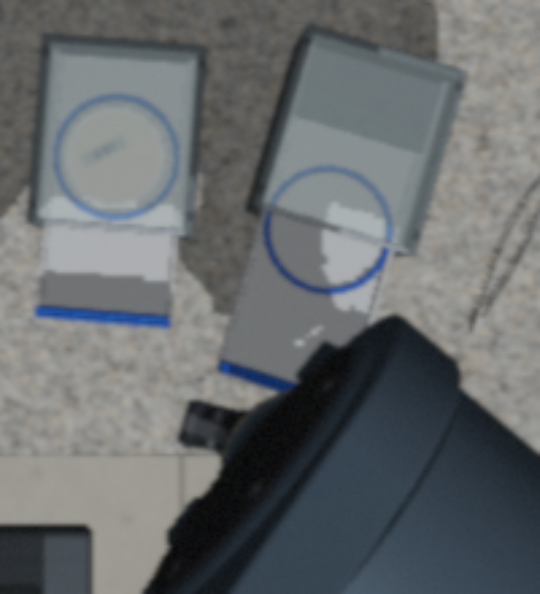

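The gripper is in front of the empty lip (lip end at (225,370) in the crop), and both trays are unmoved. Pushing now.

```bash
python3 -m handwheel '[{"x":0.01,"y":-0.002,"z":0.005,"ax":0,"ay":0,"az":0.01},{"x":0.02,"y":-0.002,"z":0.005,"ax":0,"ay":0,"az":0.01},{"x":0.03,"y":-0.002,"z":0.005,"ax":0,"ay":0,"az":0.01},{"x":0.04,"y":-0.002,"z":0.005,"ax":0,"ay":0,"az":0.01},{"x":0.048,"y":-0.002,"z":0.005,"ax":0,"ay":0,"az":0.01}]' 0
python3 -m handwheel '[{"x":0.003,"y":0,"z":0,"ax":0,"ay":0,"az":0},{"x":0.006,"y":0,"z":0,"ax":0,"ay":0,"az":0},{"x":0.009,"y":0,"z":0,"ax":0,"ay":0,"az":0},{"x":0.010,"y":0,"z":0,"ax":0,"ay":0,"az":0},{"x":0.010,"y":0,"z":0,"ax":0,"ay":0,"az":0}]'
python3 -c "
from h import *
goto(along(EL,EY,-.0145),.065,EY)"
```

```text
clock: 1.82
tool_pos: [0.4233, -0.3364, 0.0628]
tool_rot: [3.141, 0.001, -0.316]
contact_force: [-2.8, -1.4, -1.6]
width: -0.0003
finger_force: 1.3
clock: 2.23
tool_pos: [0.4324, -0.339, 0.0632]
tool_rot: [-3.141, -0.0, -0.316]
contact_force: [0.7, 0.4, -0.4]
width: -0.0
finger_force: 0.0
t 2.2333 pos [ 0.4324 -0.339   0.0632] F [ 0.7  0.4 -0.4] w -0.0 shift [-0.041   0.0009 -0.0018] turn [-0. -0. -0.]
```

```bash
python3 -m handwheel '[{"x":0.002,"y":0,"z":0,"ax":0,"ay":0,"az":0},{"x":0.004,"y":0,"z":0,"ax":0,"ay":0,"az":0},{"x":0.006,"y":0,"z":0,"ax":0,"ay":0,"az":0},{"x":0.008,"y":0,"z":0,"ax":0,"ay":0,"az":0},{"x":0.008,"y":0,"z":0,"ax":0,"ay":0,"az":0}]'
python3 - <<'E'
from h import *
goto(along(EL,EY,-.0145),.065,EY)
a=vision.camera("top"); cv2.imwrite("pics/t2.png",cv2.resize(a[170:390,285:485],None,fx=2.7,fy=2.7))
E
```

```text
clock: 2.65
tool_pos: [0.4383, -0.3409, 0.063]
tool_rot: [3.142, 0.003, -0.317]
contact_force: [-14.6, 4.5, 9.0]
width: 0.0002
finger_force: 7.8
t 2.65 pos [ 0.4383 -0.3409  0.063 ] F [-14.6   4.5   9. ] w 0.0002 shift [-0.0472  0.001  -0.0018] turn [ 0.     0.003 -0.001]
```

View pics/t2.png

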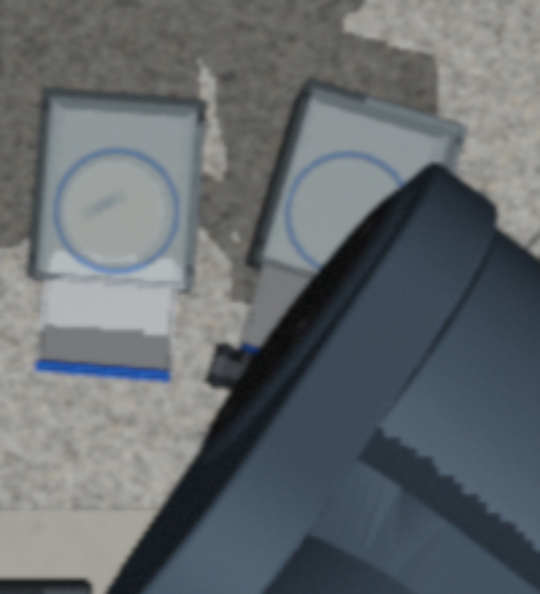

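A 15 N reaction at the stop and the ring now fully under the cover show the empty tray is home. Backing off, rising, then going over to the dish lip.

```bash
python3 -m handwheel '[{"x":-0.01,"y":0,"z":0,"ax":0,"ay":0,"az":0},{"x":-0.02,"y":0,"z":-0.01,"ax":0,"ay":0,"az":0},{"x":-0.02,"y":0,"z":-0.04,"ax":0,"ay":0,"az":0},{"x":-0.02,"y":0,"z":-0.075,"ax":0,"ay":0,"az":0},{"x":-0.02,"y":0,"z":-0.075,"ax":0,"ay":0,"az":0}]'
python3 -c "
from h import *
goto(along(DL,DY,.025),.13,DY)"
```

```text
clock: 3.12
tool_pos: [0.4231, -0.3371, 0.1444]
tool_rot: [3.139, -0.008, -0.316]
contact_force: [0.9, -1.2, 0.9]
width: -0.0002
finger_force: 0.0
t 3.1167 pos [ 0.4231 -0.3371  0.1444] F [ 0.9 -1.2  0.9] w -0.0002 shift [ 0.0135 -0.1246  0.0141] turn [ 0.004 -0.007 -0.229]
```

```bash
python3 -m handwheel '[{"x":0.004,"y":-0.03,"z":0,"ax":0,"ay":0,"az":-0.08},{"x":0.008,"y":-0.06,"z":0.005,"ax":0,"ay":0,"az":-0.16},{"x":0.0135,"y":-0.09,"z":0.01,"ax":0,"ay":0,"az":-0.229},{"x":0.0135,"y":-0.124,"z":0.01,"ax":0,"ay":0,"az":-0.229},{"x":0.0135,"y":-0.124,"z":0.01,"ax":0,"ay":0,"az":-0.229}]'
python3 -m handwheel '[{"x":0,"y":0,"z":0,"ax":0,"ay":0,"az":0},{"x":0,"y":0,"z":0,"ax":0,"ay":0,"az":0},{"x":0,"y":0,"z":0,"ax":0,"ay":0,"az":0},{"x":0,"y":0,"z":0,"ax":0,"ay":0,"az":0},{"x":0,"y":0,"z":0,"ax":0,"ay":0,"az":0}]'
python3 - <<'E'
from h import *
goto(along(DL,DY,.025),.062,DY)
a=vision.camera("scene"); cv2.imwrite("pics/s3.png",cv2.resize(a[170:370,200:440],None,fx=2.5,fy=2.5))
E
```

```text
clock: 3.53
tool_pos: [0.4739, -0.2174, 0.1282]
tool_rot: [-3.14, -0.001, -0.083]
contact_force: [0.4, 0.8, 0.1]
width: -0.0
finger_force: 0.0
clock: 3.95
tool_pos: [0.472, -0.2224, 0.1282]
tool_rot: [3.142, -0.0, -0.089]
contact_force: [-0.1, -0.2, -0.4]
width: -0.0002
finger_force: 0.0
t 3.95 pos [ 0.472  -0.2224  0.1282] F [-0.1 -0.2 -0.4] w -0.0002 shift [0.0029 0.0003 0.0662] turn [ 0.    -0.    -0.001]
```

View pics/s3.png

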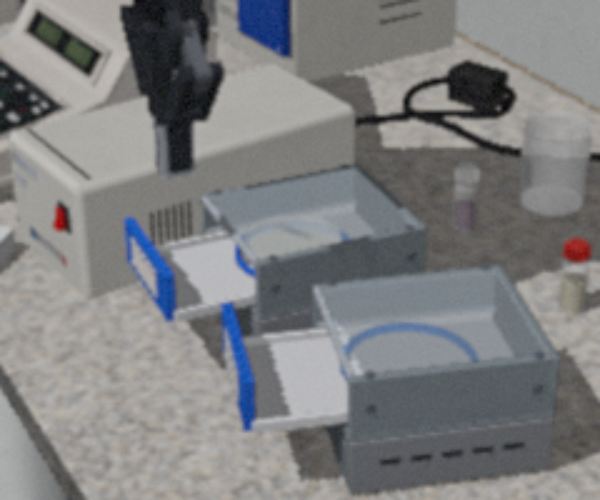

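Both trays are home, and the shut fingers hang over the floor gap behind the dish lip (tips at (175,170) in the crop). Descending, then pulling.

```bash
python3 -m handwheel '[{"x":0.002,"y":0,"z":0.02,"ax":0,"ay":0,"az":0},{"x":0.002,"y":0,"z":0.04,"ax":0,"ay":0,"az":0},{"x":0.002,"y":0,"z":0.055,"ax":0,"ay":0,"az":0},{"x":0.002,"y":0,"z":0.066,"ax":0,"ay":0,"az":0},{"x":0.002,"y":0,"z":0.066,"ax":0,"ay":0,"az":0}]'
python3 -m handwheel '[{"x":-0.004,"y":0,"z":0,"ax":0,"ay":0,"az":0},{"x":-0.008,"y":0,"z":0,"ax":0,"ay":0,"az":0},{"x":-0.012,"y":0,"z":0,"ax":0,"ay":0,"az":0},{"x":-0.015,"y":0,"z":0,"ax":0,"ay":0,"az":0},{"x":-0.018,"y":0,"z":0,"ax":0,"ay":0,"az":0}]'
python3 -c "
from h import *
goto(along(DL,DY,.0145-.08),.062,DY)"
```

```text
clock: 4.42
tool_pos: [0.4728, -0.2216, 0.0601]
tool_rot: [-3.14, 0.003, -0.088]
contact_force: [-0.1, -0.4, -0.2]
width: -0.0004
finger_force: 0.0
clock: 4.83
tool_pos: [0.4564, -0.2206, 0.063]
tool_rot: [3.141, -0.002, -0.087]
contact_force: [2.2, 0.3, 1.3]
width: 0.0002
finger_force: 1.1
t 4.8333 pos [ 0.4564 -0.2206  0.063 ] F [2.2 0.3 1.3] w 0.0002 shift [-0.0719  0.0008  0.0009] turn [ 0.001 -0.002 -0.   ]
```

```bash
python3 -m handwheel '[{"x":-0.004,"y":0,"z":0,"ax":0,"ay":0,"az":0},{"x":-0.008,"y":0,"z":0,"ax":0,"ay":0,"az":0},{"x":-0.012,"y":0,"z":0,"ax":0,"ay":0,"az":0},{"x":-0.016,"y":0,"z":0,"ax":0,"ay":0,"az":0},{"x":-0.020,"y":0,"z":0,"ax":0,"ay":0,"az":0}]'
python3 -m handwheel '[{"x":-0.004,"y":0,"z":0,"ax":0,"ay":0,"az":0},{"x":-0.008,"y":0,"z":0,"ax":0,"ay":0,"az":0},{"x":-0.012,"y":0,"z":0,"ax":0,"ay":0,"az":0},{"x":-0.016,"y":0,"z":0,"ax":0,"ay":0,"az":0},{"x":-0.020,"y":0,"z":0,"ax":0,"ay":0,"az":0}]'
python3 -m handwheel '[{"x":-0.004,"y":0,"z":0,"ax":0,"ay":0,"az":0},{"x":-0.008,"y":0,"z":0,"ax":0,"ay":0,"az":0},{"x":-0.012,"y":0,"z":0,"ax":0,"ay":0,"az":0},{"x":-0.016,"y":0,"z":0,"ax":0,"ay":0,"az":0},{"x":-0.020,"y":0,"z":0,"ax":0,"ay":0,"az":0}]'
python3 -c "
from h import *
goto(along(DL,DY,.0145-.08),.062,DY)"
```

```text
clock: 5.25
tool_pos: [0.4359, -0.2185, 0.0623]
tool_rot: [3.142, -0.0, -0.087]
contact_force: [2.3, -0.8, 1.1]
width: 0.0
finger_force: 1.1
clock: 5.67
tool_pos: [0.416, -0.2167, 0.0622]
tool_rot: [-3.141, 0.0, -0.087]
contact_force: [2.7, -0.4, 2.0]
width: -0.0002
finger_force: 1.1
clock: 6.08
tool_pos: [0.396, -0.2149, 0.0622]
tool_rot: [-3.141, 0.0, -0.087]
contact_force: [1.9, 0.9, 2.2]
width: 0.0002
finger_force: 1.1
t 6.0833 pos [ 0.396  -0.2149  0.0622] F [1.9 0.9 2.2] w 0.0002 shift [-0.0113  0.0011  0.0002] turn [-0.  0.  0.]
```

```bash
python3 -m handwheel '[{"x":-0.003,"y":0,"z":0,"ax":0,"ay":0,"az":0},{"x":-0.006,"y":0,"z":0,"ax":0,"ay":0,"az":0},{"x":-0.008,"y":0,"z":0,"ax":0,"ay":0,"az":0},{"x":-0.010,"y":0,"z":0,"ax":0,"ay":0,"az":0},{"x":-0.012,"y":0,"z":0,"ax":0,"ay":0,"az":0}]'
python3 -m handwheel '[{"x":-0.001,"y":0,"z":0,"ax":0,"ay":0,"az":0},{"x":-0.002,"y":0,"z":0,"ax":0,"ay":0,"az":0},{"x":-0.003,"y":0,"z":0,"ax":0,"ay":0,"az":0},{"x":-0.003,"y":0,"z":0,"ax":0,"ay":0,"az":0},{"x":-0.003,"y":0,"z":0,"ax":0,"ay":0,"az":0}]'
```

```text
clock: 6.5
tool_pos: [0.3859, -0.2141, 0.0624]
tool_rot: [-3.141, -0.003, -0.087]
contact_force: [23.2, 0.4, -16.2]
width: 0.0002
finger_force: 11.7
clock: 6.92
tool_pos: [0.3858, -0.2143, 0.0629]
tool_rot: [-3.141, -0.008, -0.086]
contact_force: [31.8, 0.5, -18.2]
width: -0.0001
finger_force: 15.7
```

32 N reaction at the stop. Unhooking and rising.

```bash
python3 -m handwheel '[{"x":0.005,"y":0,"z":0,"ax":0,"ay":0,"az":0},{"x":0.012,"y":0,"z":0,"ax":0,"ay":0,"az":0},{"x":0.013,"y":0,"z":-0.01,"ax":0,"ay":0,"az":0},{"x":0.013,"y":0,"z":-0.04,"ax":0,"ay":0,"az":0},{"x":0.013,"y":0,"z":-0.08,"ax":0,"ay":0,"az":0}]'
python3 -m handwheel '[{"x":0,"y":0,"z":-0.03,"ax":0,"ay":0,"az":0},{"x":-0.02,"y":0.02,"z":-0.06,"ax":0,"ay":0,"az":0},{"x":-0.04,"y":0.04,"z":-0.08,"ax":0,"ay":0,"az":0},{"x":-0.06,"y":0.07,"z":-0.08,"ax":0,"ay":0,"az":0},{"x":-0.08,"y":0.1,"z":-0.08,"ax":0,"ay":0,"az":0}]'
python3 -m handwheel '[{"x":-0.02,"y":0.03,"z":0,"ax":0,"ay":0,"az":0},{"x":-0.04,"y":0.06,"z":0,"ax":0,"ay":0,"az":0},{"x":-0.04,"y":0.09,"z":0,"ax":0,"ay":0,"az":0},{"x":-0.04,"y":0.1,"z":0,"ax":0,"ay":0,"az":0},{"x":-0.04,"y":0.1,"z":0,"ax":0,"ay":0,"az":0}]'
python3 - <<'E'
from h import *
for n in("top","scene"): cv2.imwrite(f"pics/{n}4.png",vision.camera(n))
for c in blobs(cv2.imread("pics/top4.png")):
    r=cv2.minAreaRect(c)
    if min(r[1])<6 and r[0][0]>200: print(np.round(r[0],1),np.round(r[1],1),ray("top",r[0],.082).round(4))
E
```

```text
clock: 7.33
tool_pos: [0.3925, -0.2138, 0.1409]
tool_rot: [-3.14, 0.006, -0.087]
contact_force: [0.2, -0.3, 0.3]
width: 0.0003
finger_force: 0.0
clock: 7.75
tool_pos: [0.3054, -0.3085, 0.2234]
tool_rot: [3.14, -0.001, -0.086]
contact_force: [0.6, -1.0, -0.8]
width: 0.0002
finger_force: 0.0
clock: 8.17
tool_pos: [0.2567, -0.4053, 0.2215]
tool_rot: [-3.141, 0.001, -0.09]
contact_force: [-0.1, -0.1, -0.4]
width: -0.0002
finger_force: 0.0
[319.  355.2] [48.3  4.8] [ 0.3712 -0.2143  0.082 ]
[398.5 306.1] [49.6  3.4] [ 0.45   -0.3459  0.082 ]
```

View pics/top4.png

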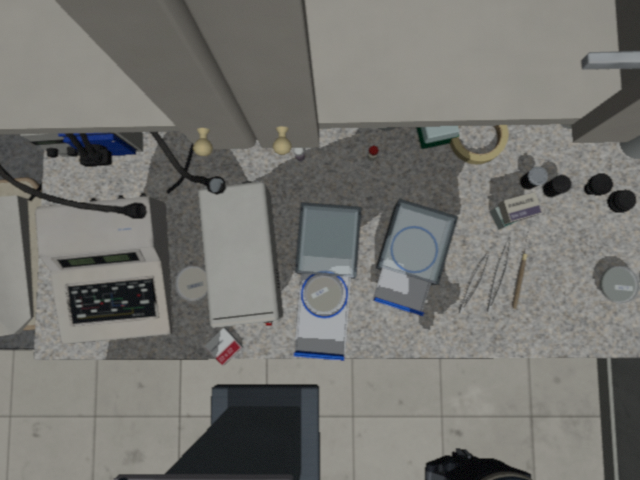

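View pics/scene4.png

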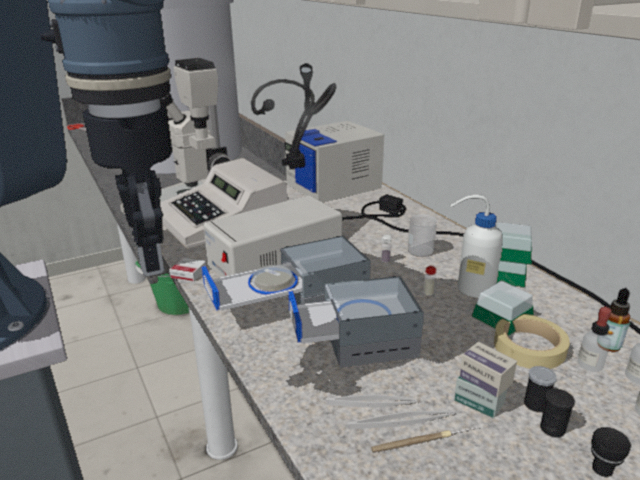

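The dish lip at (319,355) top has moved 79 mm, with the dish seated in its ring at (324,294). The empty lip has moved 45 mm and is home at (398,306). The bystanders are unmoved and the arm is clear.

```bash
python3 -c "
from workcell import order
print(order.close_job())"
```

```text
the job is handed in; nothing more can be done
None
```

Job handed in (no verdict was returned): the empty tray is fully home, the dish tray is out to its stop with the dish in its seat, and the arm is clear of everything.

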